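# Set out the doming punches in working order beside the brass doming block

## Task

I am about to dome some copper blanks and work down from the largest punch to the smallest. Move the four steel punches from the pale storage rack to the dark stand, each fully home and upright in its own hole with the head up: the largest in the hole nearest the brass doming block, then in falling size, the smallest farthest from it. Lower them in rather than letting them topple, and leave the brass block and the flat steel bench block at the ends of the stand where they are.

Things in the scene. Friction and masses are not known exactly. Their poses are not given: they have to be found in the camera images.
- punch_35: The largest of four upright steel doming punches, 97.5 mm tall, head up, round about z. Origin: centre of its flat foot; z up along it. Above the foot: 3 mm bevel (foot 9 mm across), shank 12 mm across up to 48 mm, cone to 56 mm, straight cylindrical head 35 mm across from 56 to 80 mm (grip here from above), hemispherical end up to 97.5 mm.
- punch_27: The second largest of four upright steel doming punches, 93.5 mm tall, head up, round about z. Origin: centre of its flat foot; z up along it. Above the foot: 3 mm bevel (foot 9 mm across), shank 12 mm across up to 48 mm, cone to 56 mm, straight cylindrical head 27 mm across from 56 to 80 mm (grip here from above), hemispherical end up to 93.5 mm.
- punch_20: The third largest of four upright steel doming punches, 90 mm tall, head up, round about z. Origin: centre of its flat foot; z up along it. Above the foot: 3 mm bevel (foot 9 mm across), shank 12 mm across up to 48 mm, cone to 56 mm, straight cylindrical head 20 mm across from 56 to 80 mm (grip here from above), hemispherical end up to 90 mm.
- punch_14: The smallest of four upright steel doming punches (its head is hardly wider than its shank), 87 mm tall, head up, round about z. Origin: centre of its flat foot; z up along it. Above the foot: 3 mm bevel (foot 9 mm across), shank 12 mm across up to 48 mm, cone to 56 mm, straight cylindrical head 14 mm across from 56 to 80 mm (grip here from above), hemispherical end up to 87 mm.
- storage_rack: Pale wood block, 54 x 188 mm, 42 mm high, at the right, holding the punches at the start in any order, one per hole. Origin: centre of its underside on the bench. Four equal blind holes along its y axis at y = -67.5, -22.5, 22.5, 67.5 mm, x = 0: 15 mm wide, countersunk to 25 mm over the top 5 mm, floor 12 mm above the bench; a seated punch may lean 6 degrees. Fixed.
- bench_stand: Dark wood block, 54 x 188 mm, top 42 mm above the bench, on a steel foot 64 x 220 x 6 mm, at the left; empty at the start. Origin: centre of its underside on the bench. Four equal blind holes along its y axis at y = -67.5, -22.5, 22.5, 67.5 mm, x = 0: 15 mm wide, countersunk to 25 mm over the top 5 mm, floor 12 mm above the bench; a seated punch may lean 6 degrees. Fixed.
- dapping_block: The brass doming block: a 44 mm brass cube with round hollows in its faces, standing on the bench about 160 mm from the middle of the dark stand, off one end of it (either end). Origin: centre of its underside. Loose, 0.5 kg; stays where it is.
- bench_block: A flat square steel bench block, 65 x 65 x 19 mm, on the bench off the other end of the dark stand. Origin: centre of its underside. Loose, 0.6 kg; stays where it is.

How it is judged:
At the end, for the whole second after the job is handed in: Every punch upright (0.17 rad) in its hole of the dark stand, in order of size, largest nearest the brass block: foot within 8 mm of the hole's axis along each stand axis, 6 to 18 mm above the bench (home is 12), at rest, released; both blocks within 25 mm of where they were (((y of dapping_block in the frame of bench_stand above 0 m and (x of punch_35 in the frame of bench_stand between -0.008 and 0.008 m and y of punch_35 in the frame of bench_stand between 0.0595 and 0.0755 m and z of punch_35 in the frame of bench_stand between 0.006 and 0.018 m) and (x of punch_27 in the frame of bench_stand between -0.008 and 0.008 m and y of punch_27 in the frame of bench_stand between 0.0145 and 0.0305 m and z of punch_27 in the frame of bench_stand between 0.006 and 0.018 m) and (x of punch_20 in the frame of bench_stand between -0.008 and 0.008 m and y of punch_20 in the frame of bench_stand between -0.0305 and -0.0145 m and z of punch_20 in the frame of bench_stand between 0.006 and 0.018 m) and (x of punch_14 in the frame of bench_stand between -0.008 and 0.008 m and y of punch_14 in the frame of bench_stand between -0.0755 and -0.0595 m and z of punch_14 in the frame of bench_stand between 0.006 and 0.018 m)) or (y of dapping_block in the frame of bench_stand below 0 m and (x of punch_35 in the frame of bench_stand between -0.008 and 0.008 m and y of punch_35 in the frame of bench_stand between -0.0755 and -0.0595 m and z of punch_35 in the frame of bench_stand between 0.006 and 0.018 m) and (x of punch_27 in the frame of bench_stand between -0.008 and 0.008 m and y of punch_27 in the frame of bench_stand between -0.0305 and -0.0145 m and z of punch_27 in the frame of bench_stand between 0.006 and 0.018 m) and (x of punch_20 in the frame of bench_stand between -0.008 and 0.008 m and y of punch_20 in the frame of bench_stand between 0.0145 and 0.0305 m and z of punch_20 in the frame of bench_stand between 0.006 and 0.018 m) and (x of punch_14 in the frame of bench_stand between -0.008 and 0.008 m and y of punch_14 in the frame of bench_stand between 0.0595 and 0.0755 m and z of punch_14 in the frame of bench_stand between 0.006 and 0.018 m))) and angle between each of punch_35, punch_27, punch_20, punch_14's own z axis and vertical below 0.17 rad and linear speed of each of punch_35, punch_27, punch_20, punch_14 below 0.02 m/s and distance of each of dapping_block, bench_block from where it was at the start of the episode below 0.025 m); the robot touches nothing.
It fails at once if a punch is tipped over or dropped on its side (angle between any of punch_35, punch_27, punch_20, punch_14's own z axis and vertical above 0.8 rad).
It fails at once if the brass block or the flat steel bench block is pushed or lifted 25 mm or more from its place (distance of any of dapping_block, bench_block from where it was at the start of the episode above 0.025 m).
It also fails if it takes over 112 s, if anything falls off the work surface, if the arm or the gripper's body presses on something with over 40 N, if the wrist force passes 120 N, or if a joint passes its speed limit or range.

## Robot

A 6-joint arm with a two-finger parallel gripper is mounted at the origin on a cart in front of the work surface, level with it; the furniture and walls round the work are solid. World frame = base frame: x ahead of the robot, y to its left, z up, the work surface at z = 0. Lengths are in m, angles in rad, forces in N, time in s.
With the tool pointing down it reaches from about 0.35 to 0.85 m from the base axis. Payload 8.1 kg.
Tool frame: the origin (TCP) lies at the very end of the fingers, on their centre line; the grasp point (between the pads) lies 19 mm behind it; z points along the fingers, y is the line along which they close (so a half turn about z gives the same grasp; the last joint's range is limited). The gripper opens to 93 mm and grips with 3 to 60 N. Pads are 15 mm wide; open, the fingers measure 128 mm over their backs; the gripper's body (75 mm by 188 mm) begins 65 mm behind the grasp point.
Start: joints at [-1.264, 0.13, 1.488, -0, 1.523, -0.085], TCP at [0.229, -0.555, 0.187] pointing down, gripper open.
Joint ranges: [-2.96, 2.96], [-0.89, 2.26], [0.02, 2.5], [-1.34, 4.48], [0, 2.73], [-2.66, 2.66]. Speed limits (rad/s): [2.39, 2.39, 2.79, 3.14, 3.14, 3.14].

## Interface

Orientations are given as a rotation vector (axis times angle).
In Python, from plant import robot gives the robot as it stands.
- The arm moves only by the tool play_rows, never from a script. Its argument "deltas" is one flat list of numbers, 5 for each row, row after row: the shift along the tool's x, y, z in mm, then the turn about the tool's z in degrees, then the finger opening in mm, from 0 to 93. A call has 1 to 10 rows; each row shifts and turns the commanded pose from where the row before left it, along the tool's axes as they then stand; what a row does not reach is not made up. A row lasts 1/12 s, in which the tool goes at most 41.7 mm and 7.16 degrees, less where a joint would pass 70% of its speed; a pose out of reach is approached as far as the arm can. A call with a gripper value outside its range is refused whole. The fingers move at their own pace and stop on an object; "newtons" is the grip in N (left out, the last holds). Time passes only in rows, so rows that do not move let the fingers close. It gives the time, the measured TCP pose, the force, the opening and the grip force at its end, in the units of the state.
- robot.read_state(): the state, without advancing time (a new reading comes with each control period).
- robot.read_camera(name): name is "side" or "top"; returns a dict with "pixels" (420x560x3 uint8, blue, green, red), "mtx" (3x3 intrinsics, pixels), "eye" and "rotation" of the camera in the world. Camera axes: x right, y up, looking along -z (the intrinsics and any distortion apply to the point x, -y, -z); pixel columns grow to the right and rows downward; lengths in m; the calibration is good to about 2 mm. A picture is of the moment at which its call begins. There is no depth.
- robot.close_job(): hands the job in; it is judged then, once.
The state is a dict: "t": time; "q": joint angles; "dq": joint speeds; "joint_torque": joint torques, N m; "tool_pos": TCP position; "orientation": TCP orientation; "force": force on the tool from outside, world axes, zero at the start; "wrist_torque": the same for the moment, N m; "opening": finger opening in m; "gripper_force": force on a finger pad.
Only numpy, scipy, OpenCV 4.12 (cv2) and the standard library are available. Lean on these libraries where they do the work, as an engineer would, in place of code of your own. Each camera call takes 0.05 s, during which the arm holds its last target. There are 200 camera calls.

## Working session

There is one attempt and no reset: what is moved stays moved. The work goes in short steps, Python scripts to look and compute and a tool call to move; the robot and the scene stay as the last step left them, time stands still between calls to the robot, and variables do not carry over. Pictures are saved under pics/ and viewed, at most 14 in all, crops included, and the job is handed in when it is done.

Besides the shell and the picture viewer there is one more tool, called after ">>>" by a JSON object that holds its "api" and its "payload", one argument or row to a line. play_rows: Moves the arm, as the interface text tells. Its arguments: {"type":"object","properties":{"deltas":{"type":"array"},"newtons":{"type":"number"}},"required":["deltas"]}

```bash
mkdir -p pics; ls; python3 - <<'E'
from plant import robot
import cv2,numpy as np
s=robot.read_state(); print({k:np.round(v,3).tolist() for k,v in s.items()})
for n in("side","top"):
    c=robot.read_camera(n); cv2.imwrite(f"pics/{n}0.png",c["pixels"]); print(n,c.keys(),c["mtx"],c["eye"],c["rotation"])
E
```

```text
pics
{'t': 0.0, 'q': [-1.264, 0.131, 1.489, -0.0, 1.523, -0.085], 'dq': [0.001, -0.001, 0.001, -0.0, -0.001, 0.001], 'joint_torque': [0.002, -55.983, -49.177, 0.077, 0.035, -0.0], 'tool_pos': [0.229, -0.554, 0.186], 'orientation': [-3.08, -0.611, 0.0], 'force': [0.009, -0.16, 0.334], 'wrist_torque': [0.02, -0.021, 0.017], 'gripper_force': 0.0, 'opening': 0.093}
side dict_keys(['pixels', 'mtx', 'eye', 'rotation']) [[532.13626035   0.         288.48061241]
 [  0.         532.13626035 208.92857644]
 [  0.           0.           1.        ]] [ 0.40032606 -1.14859459  1.11657555] [ 0.81561248 -0.03632279 -0.1418799 ]
top dict_keys(['pixels', 'mtx', 'eye', 'rotation']) [[451.63838024   0.         281.5325345 ]
 [  0.         451.63838024 213.58811151]
 [  0.           0.           1.        ]] [0.25440823 0.00832107 1.43823455] [ 0.13062979 -0.15179625 -1.53958182]
```

View pics/side0.png

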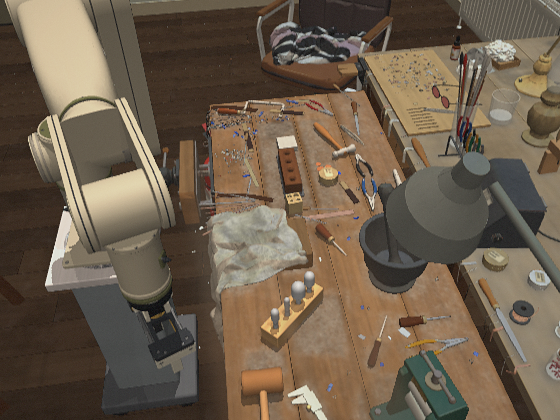

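View pics/top0.png

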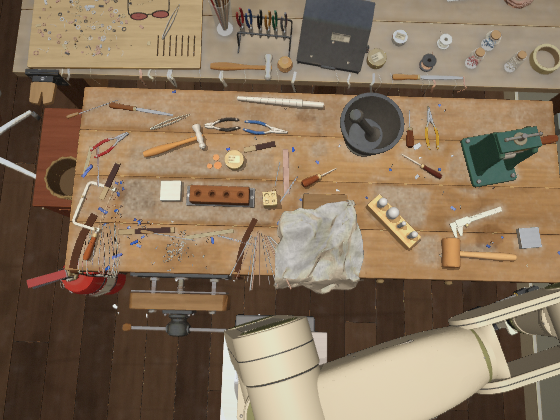

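The side view shows the pale rack with punches at about (293,315), the dark stand at (290,165), the brass block at (294,203) and the steel block at (287,143). In the top view the rack is at (393,221), the stand at (220,194), the brass block at (270,199) and the steel block at (171,190).

```bash
cat > h.py <<'E'
import numpy as np, cv2
from scipy.spatial.transform import Rotation as R
from plant import robot
def cam(n):
    c=robot.read_camera(n); c["R"]=R.from_rotvec(c["rotation"]).as_matrix() if np.size(c["rotation"])==3 else np.array(c["rotation"]); return c
def proj(c,P):
    p=(np.atleast_2d(P)-c["eye"])@c["R"]*[1,-1,-1]
    q=p@c["mtx"].T; return q[:,:2]/q[:,2:]
def ray(c,uv):
    uv=np.atleast_2d(uv).astype(float); d=np.c_[uv,np.ones(len(uv))]@np.linalg.inv(c["mtx"]).T*[1,-1,-1]
    d=d@c["R"].T; return d/np.linalg.norm(d,axis=1)[:,None]
def onz(c,uv,z):
    d=ray(c,uv); return c["eye"]+d*((z-c["eye"][2])/d[:,2])[:,None]
def tri(c1,u1,c2,u2):
    d1,d2=ray(c1,u1)[0],ray(c2,u2)[0]
    A=np.c_[d1,-d2]; s=np.linalg.lstsq(A,c2["eye"]-c1["eye"],rcond=None)[0]
    a,b=c1["eye"]+s[0]*d1,c2["eye"]+s[1]*d2; return (a+b)/2,np.linalg.norm(a-b)
E
python3 - <<'E'
import sys; sys.path.insert(0,'.')
from h import *
t=cam("top"); s=cam("side")
def crop(c,x0,x1,y0,y1,k): return cv2.resize(c["pixels"][y0:y1,x0:x1],None,fx=k,fy=k,interpolation=cv2.INTER_CUBIC)
a=crop(t,355,430,185,255,5); b=crop(s,255,330,265,350,5)
cv2.imwrite("pics/rack.png",np.hstack([a,np.zeros((350,5,3),np.uint8),b[:350]]) )
a=crop(t,155,285,170,215,6);b=crop(s,270,310,130,220,6)
cv2.imwrite("pics/standT.png",np.vstack([a,np.zeros((4,a.shape[1],3),np.uint8),np.pad(cv2.rotate(b[:300*2],cv2.ROTATE_90_COUNTERCLOCKWISE),((0,0),(0,a.shape[1]-540),(0,0)))]))
print(onz(t,[[393,221],[220,194],[270,199],[171,190]],.04),onz(s,[[293,315],[290,165],[294,203],[287,143]],.04))
E
```

```text
[[ 0.49593562 -0.35907779  0.04      ]
 [ 0.5673357   0.18890936  0.04      ]
 [ 0.55568743  0.03026657  0.04      ]
 [ 0.57583666  0.34425062  0.04      ]] [[ 0.49490123 -0.38785751  0.04      ]
 [ 0.57079369  0.19153245  0.04      ]
 [ 0.55676454  0.00994827  0.04      ]
 [ 0.5777457   0.31159968  0.04      ]]
```

View pics/rack.png

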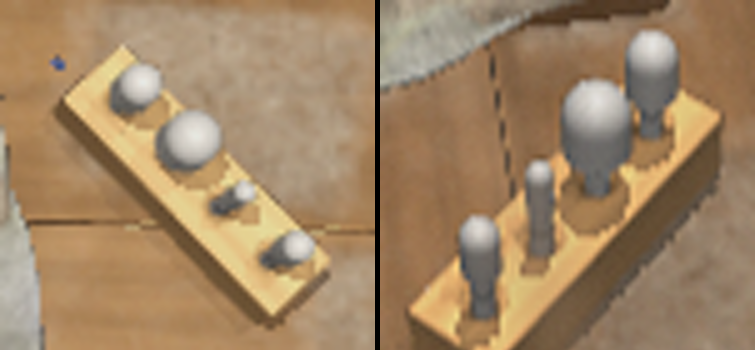

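View pics/standT.png

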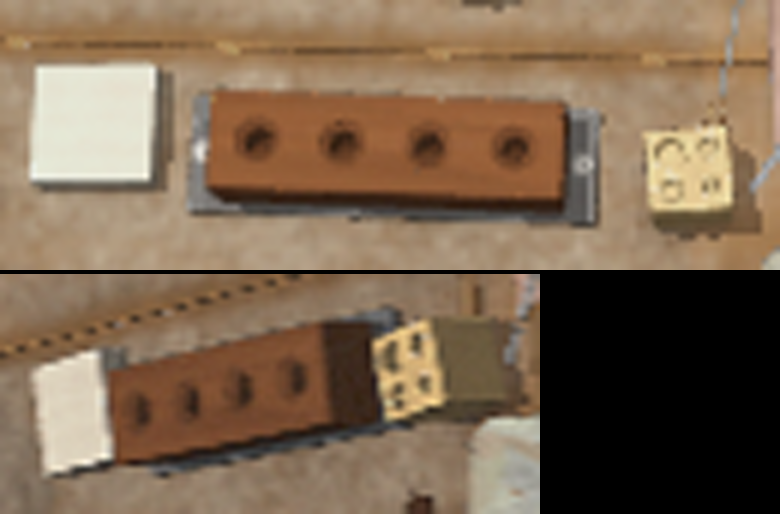

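Top crop: the heads run from the far end as 27 at (140,85), 35 at (192,140), 14 at (244,191) and 20 at (298,247). The stand holes show at (258,140), (343,143), (428,147) and (514,150), with the brass block at the right (‑y) end. Next I'll measure these in both views.

```bash
cat > m.py <<'E'
from h import *
t=cam("top"); s=cam("side")
def hsv(c): return cv2.cvtColor(c["pixels"],cv2.COLOR_BGR2HSV)
names=["27","35","14","20"]; r=dict(zip(names,[.0135,.0175,.007,.010]))
T=np.array([[140,85],[192,140],[244,191],[298,247]])/5+[355,185]
S=np.array([[652-380,57],[597-380,115],[540-380,173],[480-380,236]])/5+[255,265]
print("heads (dome centres)")
for n,a,b in zip(names,T-.4,S-.4):
    P,g=tri(t,a,s,b); print(n,P.round(4),"gap",round(g,4))
HT=np.array([[258,140],[343,143],[428,147],[514,150]])/6+[155,170]-.42
# side crop rotated 90 ccw: rotated (x,y-274) -> orig u = 239-(y-274), v = x
q=np.array([[138,407],[188,400],[238,388],[294,378]]); HS=np.c_[239-(q[:,1]-274),q[:,0]]/6+[270,130]-.42
H=[]
for a,b in zip(HT,HS):
    P,g=tri(t,a,s,b); H.append(P); print("hole",P.round(4),"gap",round(g,4))
def rect(c,mask,roi,z):
    m=np.zeros_like(mask); x0,x1,y0,y1=roi; m[y0:y1,x0:x1]=mask[y0:y1,x0:x1]
    m=cv2.morphologyEx(m,cv2.MORPH_OPEN,np.ones((2,2),np.uint8))
    k=max(cv2.findContours(m,0,2)[0],key=cv2.contourArea)
    W=onz(c,k[:,0,:],z)[:,:2]*1000
    (cx,cy),(w,h),a=cv2.minAreaRect(W.astype(np.float32))
    print("rect",cx.__round__(1),cy.__round__(1),round(w,1),round(h,1),round(a,1),flush=True)
ht,hs=hsv(t),hsv(s)
print("top: stand px",ht[200,220],ht[186,220],"rack",ht[220,371],ht[232,381+4],ht[226,400])
for v in (90,105,120): 
  for c,h,roi in((t,ht,(185,252,180,206)),(s,hs,(270,305,140,196))):
    rect(c,((h[...,0]<16)&(h[...,1]>110)&(h[...,2]>v)).astype(np.uint8)*255,roi,.042)
for v in(150,170,190):
  for c,h,roi in((t,ht,(355,430,185,255)),(s,hs,(255,330,265,350))):
    rect(c,((h[...,1]>70)&(h[...,2]>v)).astype(np.uint8)*255,roi,.042)
E
python3 m.py
```

```text
heads (dome centres)
27 [ 0.5465 -0.3149  0.0909] gap 0.0002
35 [ 0.5137 -0.3463  0.0905] gap 0.001
14 [ 0.4822 -0.3771  0.0916] gap 0.0004
20 [ 0.4491 -0.4089  0.0919] gap 0.0003
hole [0.5703 0.2603 0.0383] gap 0.0022
hole [0.5689 0.2153 0.0386] gap 0.0001
hole [0.5684 0.1704 0.0393] gap 0.0013
hole [0.5678 0.125  0.0382] gap 0.0001
top: stand px [ 12 157 146] [ 12 152 143] rack [ 15 105 179] [ 15 113 171] [24 15 87]
rect 565.0 189.1 186.4 53.0 89.6
rect 570.2 182.5 184.9 51.9 89.5
rect 565.4 189.3 186.0 52.4 89.7
rect 570.2 183.3 182.1 51.8 89.6
rect 565.4 189.3 186.0 52.4 89.7
rect 582.8 145.9 21.8 103.3 5.0
rect 499.0 -362.6 220.4 239.5 1.5
rect 476.9 -335.9 199.2 130.4 43.7
rect 516.1 -349.0 261.4 80.5 50.0
rect 466.0 -399.7 93.5 51.8 43.9
rect 495.0 -363.2 184.7 51.4 43.9
rect 466.1 -399.2 92.8 51.4 43.6
```

Dome centres triangulate at z≈91 mm (92 expected) and the rack yaw is about 44°. The stand centre is near (0.568, 0.191), lying nearly along world y. I'll write a helper for tool-frame moves.

```bash
cat > go.py <<'E'
import sys; from h import *
# usage: go.py x y yaw(tool y, deg) [z]  -> tool-frame shift in mm at current yaw / at final yaw, turn in deg
def st():
    s=robot.read_state(); M=R.from_rotvec(s["orientation"]).as_matrix(); p=s["tool_pos"]
    yw=np.degrees(np.arctan2(M[1,1],M[0,1])); 
    print("t %.2f"%s["t"],"tcp",np.round(p,4),"yaw",round(yw,2),"tilt",round(np.degrees(np.arccos(-M[2,2])),2),"F",np.round(s["force"],1),"open",round(s["opening"]*1000,1),"gf",round(s["gripper_force"],1),"q",np.round(s["q"],2)); return s,M,p,yw
s,M,p,yw=st()
x,y,yaw=map(float,sys.argv[1:4]); z=float(sys.argv[4]) if len(sys.argv)>4 else p[2]
d=np.array([x,y,z])-p; turn=-(yaw-yw)
M2=M@R.from_euler('z',turn,degrees=True).as_matrix()
print("turn",round(turn,1),"shift now",(M.T@d*1000).round(1),"shift after turn",(M2.T@d*1000).round(1))
E
python3 go.py 0.4491 -0.4089 -46 0.061; python3 - <<'E'
from h import *
t=cam("top");s=cam("side")
HT=np.array([[258,140],[343,143],[428,147],[514,150]])/6+[155,170]-.42
q=np.array([[138,407],[188,400],[238,388],[294,378]]); HS=np.c_[239-(q[:,1]-274),q[:,0]]/6+[270,130]-.42
print(onz(t,HT,.042).round(4),onz(s,HS,.042).round(4))
E
```

```text
t 0.30 tcp [ 0.2291 -0.5543  0.1869] yaw -67.55 tilt 0.04 F [ 0.5  0.7 -0.1] open 93.2 gf 0.0 q [-1.26  0.13  1.49 -0.    1.52 -0.09]
turn -21.6 shift now [258.9 -50.3 125.9] shift after turn [259.3  48.3 125.9]
[[0.5684 0.2595 0.042 ]
 [0.568  0.2148 0.042 ]
 [0.5672 0.17   0.042 ]
 [0.5669 0.1247 0.042 ]] [[0.5708 0.2558 0.042 ]
 [0.5684 0.211  0.042 ]
 [0.5687 0.1673 0.042 ]
 [0.5672 0.1206 0.042 ]]
```

>>> {"api": "play_rows", "payload": {
  "deltas": [0,0,0,-5.4,60,0,0,0,-5.4,60,0,0,0,-5.4,60,0,0,0,-5.4,60,35,6.5,0,0,60,35,6.5,0,0,60,35,6.5,0,0,60,35,6.5,0,0,60,35,6.5,0,0,60,35,6.5,0,0,60],
  "newtons": 25
}}

```text
t: 1.23
tool_pos: [0.4084, -0.4355, 0.1874]
orientation: [2.912, 1.178, 0.0]
force: [-0.1, -0.6, -0.0]
opening: 0.0602
gripper_force: 0.0
```

>>> {"api": "play_rows", "payload": {
  "deltas": [25,5,0,0,60,20,4,0,0,60,4,0,0,0,60,0,0,0,0,60,0,0,0,0,60,0,0,0,0,60]
}}

```text
t: 1.73
tool_pos: [0.4477, -0.4097, 0.1872]
orientation: [2.913, 1.177, -0.001]
force: [-0.3, 0.3, 0.4]
opening: 0.06
gripper_force: 0.0
```

```bash
python3 go.py 0.4491 -0.4089 -46 0.061
```

```text
t 1.73 tcp [ 0.4477 -0.4097  0.1872] yaw -46.01 tilt 0.03 F [-0.3  0.3  0.4] open 60.0 gf 0.0 q [-0.83  0.15  1.47 -0.    1.52 -0.02]
turn -0.0 shift now [  1.6   0.4 126.2] shift after turn [  1.6   0.4 126.2]
```

>>> {"api": "play_rows", "payload": {
  "deltas": [1.5,0,25,0,60,0,0,25,0,60,0,0,25,0,60,0,0,25,0,60,0,0,16,0,60,0,0,10,0,60,0,0,0,0,60,0,0,0,0,10,0,0,0,0,10,0,0,0,0,10]
}}

```text
t: 2.57
tool_pos: [0.4506, -0.4091, 0.0632]
orientation: [2.91, 1.177, 0.002]
force: [-0.6, -0.2, -0.6]
opening: 0.0446
gripper_force: 0.0
```

>>> {"api": "play_rows", "payload": {
  "deltas": [0,0,0,0,10,0,0,0,0,10,0,0,0,0,10,0,0,0,0,10]
}}

```text
t: 2.9
tool_pos: [0.4499, -0.408, 0.0616]
orientation: [2.912, 1.178, 0.0]
force: [0.2, 0.2, 0.2]
opening: 0.0184
gripper_force: 17.9
```

>>> {"api": "play_rows", "payload": {
  "deltas": [0,0,0,0,10,0,0,0,0,10,0,0,-5,0,10,0,0,-10,0,10,0,0,-15,0,10,0,0,-20,0,10,0,0,-20,0,10,0,0,-20,0,10,0,0,-20,0,10,0,0,-10,0,10]
}}

```text
t: 3.73
tool_pos: [0.4506, -0.4088, 0.1852]
orientation: [2.909, 1.177, 0.002]
force: [-0.2, 0.2, -0.5]
opening: 0.017
gripper_force: 24.4
```

```bash
python3 go.py 0.568 0.213 0 0.19; python3 - <<'E'
from h import *
a=cv2.resize(cam("side")["pixels"][200:350,180:380],None,fx=3,fy=3); cv2.imwrite("pics/lift.png",a)
E
```

```text
t 3.73 tcp [ 0.4506 -0.4088  0.1852] yaw -45.95 tilt 0.24 F [-0.2  0.2 -0.5] open 17.0 gf 24.4 q [-0.82  0.15  1.47 -0.    1.52 -0.02]
turn -45.9 shift now [ 516.7 -365.3   -6.4] shift after turn [621.8 117.4  -6.4]
```

View pics/lift.png

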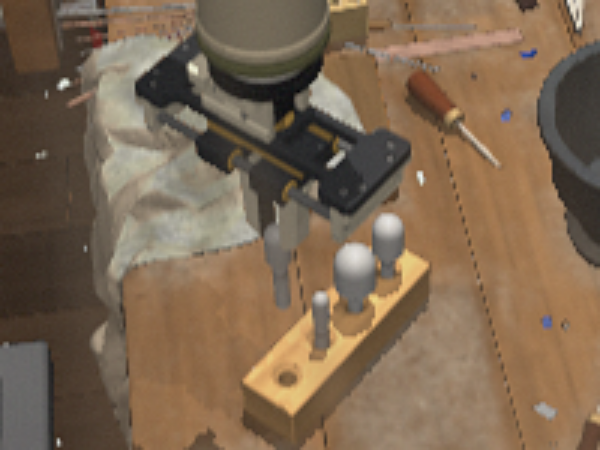

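The punch hangs straight from the gripper at about (280,265), with its old hole empty at (287,378). The 17 mm opening is below the 20 mm head, so I'll check the in-hand offset by projection.

```bash
python3 - <<'E'
from h import *
s=cam("side"); st=robot.read_state(); p=st["tool_pos"]
c=proj(s,[p-[0,0,.0495],p-[0,0,.0],p+[0,0,.019]]); print(c,(c-[180,200])*3)
g=cv2.resize(s["pixels"][255:310,250:300],None,fx=10,fy=10,interpolation=cv2.INTER_CUBIC)
for u in c: cv2.circle(g,tuple(((u-[250,255]+.5)*10).astype(int)),4,(0,0,255),-1)
cv2.imwrite("pics/lift2.png",g)
E
```

```text
[[274.56764038 300.51439611]
 [273.6678466  286.87553209]
 [273.30855158 281.42942197]] [[283.70292115 301.54318833]
 [281.00353981 260.62659627]
 [279.92565473 244.28826591]]
```

View pics/lift2.png

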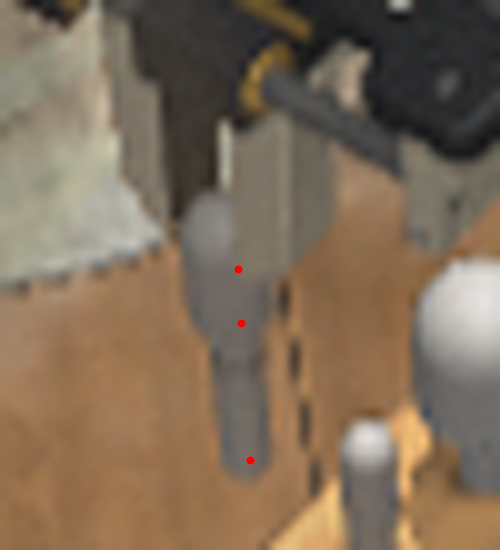

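In-hand offset is about 1 mm with a slight lean, which is fine. Carrying it over.

>>> {"api": "play_rows", "payload": {
  "deltas": [0,0,-1,-6.5,10,0,0,-1,-6.5,10,0,0,-1,-6.6,10,0,0,-1,-6.6,10,0,0,-1,-6.6,10,0,0,0,-6.6,10,0,0,0,-6.5,10,20,4,0,0,10,30,6,0,0,10,32,6,0,0,10]
}}

```text
t: 4.67
tool_pos: [0.4648, -0.3252, 0.1841]
orientation: [-2.223, -2.216, 0.0]
force: [0.7, 1.2, -1.2]
opening: 0.0175
gripper_force: 24.4
```

>>> {"api": "play_rows", "payload": {
  "deltas": [34,6.4,0,0,10,34,6.4,0,0,10,34,6.4,0,0,10,34,6.4,0,0,10,34,6.4,0,0,10,34,6.4,0,0,10,34,6.4,0,0,10,34,6.4,0,0,10,34,6.4,0,0,10,34,6.4,0,0,10]
}}

```text
t: 5.5
tool_pos: [0.5293, 0.0158, 0.1846]
orientation: [-2.221, -2.219, 0.002]
force: [1.3, -0.7, -1.2]
opening: 0.017
gripper_force: 24.4
```

>>> {"api": "play_rows", "payload": {
  "deltas": [34,6.4,0,0,10,34,6.4,0,0,10,34,6.4,0,0,10,34,6.4,0,0,10,30,6,0,0,10,20,4,0,0,10,8,2,0,0,10,0,0,0,0,10,0,0,0,0,10]
}}

```text
t: 6.25
tool_pos: [0.5673, 0.2073, 0.185]
orientation: [-2.221, -2.221, 0.003]
force: [0.0, -0.6, -1.4]
opening: 0.0171
gripper_force: 24.4
```

```bash
python3 go.py 0.568 0.213 0 0.062
```

```text
t 6.25 tcp [0.5673 0.2073 0.185 ] yaw -0.02 tilt 0.12 F [ 0.  -0.6 -1.4] open 17.1 gf 24.4 q [ 0.27  0.14  1.48 -0.    1.52  0.27]
turn -0.0 shift now [  5.8   0.9 123. ] shift after turn [  5.8   0.9 123. ]
```

>>> {"api": "play_rows", "payload": {
  "deltas": [5.5,1,15,0,10,0,0,20,0,10,0,0,20,0,10,0,0,15,0,10,0,0,10,0,10,0,0,6,0,10,0,0,4,0,10,0,0,3,0,10,0,0,3,0,10,0,0,0,0,10]
}}

```text
t: 7.08
tool_pos: [0.5691, 0.2134, 0.0904]
orientation: [2.222, 2.22, 0.001]
force: [-0.4, -0.2, -1.6]
opening: 0.017
gripper_force: 24.4
```

>>> {"api": "play_rows", "payload": {
  "deltas": [0,0,3,0,10,0,0,3,0,10,0,0,3,0,10,0,0,3,0,10,0,0,0,0,10]
}}

```text
t: 7.5
tool_pos: [0.5683, 0.2134, 0.0773]
orientation: [-2.222, -2.22, 0.002]
force: [-1.0, 0.5, -2.2]
opening: 0.0175
gripper_force: 24.4
```

```bash
python3 go.py 0.568 0.213 0 0.062;  python3 - <<'E'
from h import *
a=cv2.resize(cam("side")["pixels"][110:220,230:350],None,fx=5,fy=5,interpolation=cv2.INTER_CUBIC); cv2.imwrite("pics/ins.png",a)
E
```

```text
t 7.50 tcp [0.5683 0.2134 0.0773] yaw -0.04 tilt 0.07 F [-1.   0.5 -2.2] open 17.5 gf 24.4 q [0.27 0.23 1.59 0.   1.33 0.28]
turn -0.0 shift now [-0.4 -0.3 15.3] shift after turn [-0.4 -0.3 15.3]
```

View pics/ins.png

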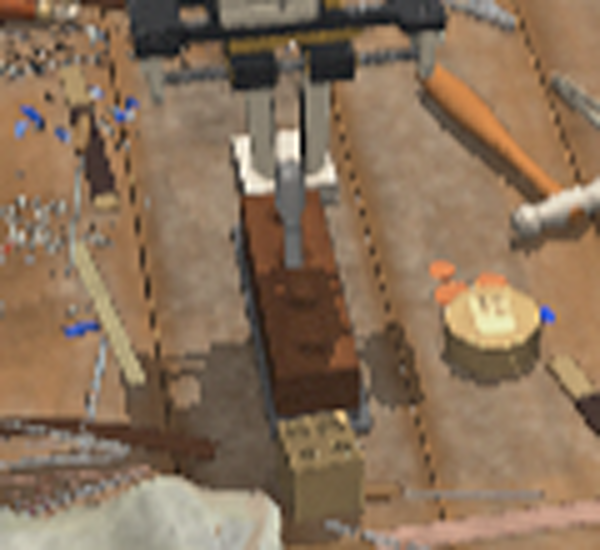

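The shank is entering the third hole from the brass block at (295,262), and holes one and two are visible at (312,345) and (300,292). I'll keep lowering.

>>> {"api": "play_rows", "payload": {
  "deltas": [0,0,3,0,10,0,0,3,0,10,0,0,3,0,10,0,0,2,0,10,0,0,2,0,10,0,0,1,0,10,0,0,0,0,10,0,0,0,0,10]
}}

```text
t: 8.22
tool_pos: [0.5689, 0.2134, 0.0642]
orientation: [-2.223, -2.22, 0.0]
force: [-0.6, 0.6, -1.7]
opening: 0.0173
gripper_force: 24.4
```

>>> {"api": "play_rows", "payload": {
  "deltas": [0,0,1.5,0,10,0,0,1.5,0,10,0,0,0,0,10,0,0,0,0,10]
}}

```text
t: 8.55
tool_pos: [0.5692, 0.2136, 0.0616]
orientation: [2.222, 2.22, 0.001]
force: [-0.4, -0.3, 1.1]
opening: 0.0171
gripper_force: 24.6
```

Seated (vertical force rose by about 3 N). Release and go back for the 14 mm punch.

>>> {"api": "play_rows", "payload": {
  "deltas": [0,0,0,0,60,0,0,0,0,60,0,0,0,0,60,0,0,0,0,60,0,0,-15,0,60,0,0,-25,0,60,0,0,-30,0,60,0,0,-30,0,60,0,0,-25,0,60,0,0,0,0,60]
}}

```text
t: 9.38
tool_pos: [0.5722, 0.2145, 0.1935]
orientation: [2.219, 2.217, 0.014]
force: [1.3, 0.3, 1.3]
opening: 0.0598
gripper_force: 0.0
```

```bash
python3 go.py 0.4822 -0.3771 -46 0.062;  python3 - <<'E'
from h import *
a=cv2.resize(cam("top")["pixels"][165:235,150:300],None,fx=5,fy=5,interpolation=cv2.INTER_CUBIC); cv2.imwrite("pics/rel.png",a)
E
```

```text
t 9.38 tcp [0.5722 0.2145 0.1935] yaw -0.05 tilt 0.57 F [1.3 0.3 1.3] open 59.8 gf 0.0 q [0.27 0.15 1.46 0.   1.53 0.28]
turn 46.0 shift now [-592.   -90.7  129. ] shift after turn [-476.8  362.4  129. ]
```

View pics/rel.png

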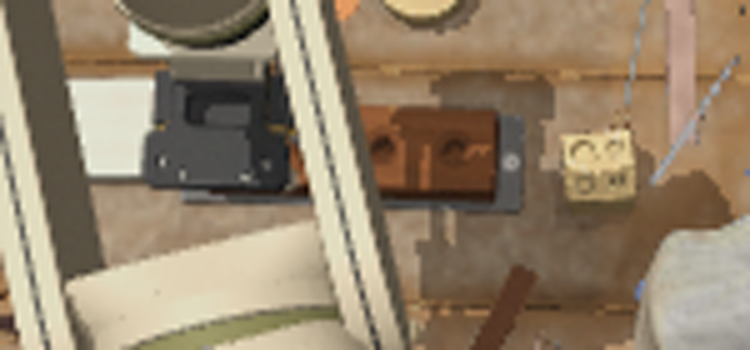

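The arm covers the stand here, but holes one and two at (455,150) and (383,150) and the brass block are undisturbed. Going back to the rack.

>>> {"api": "play_rows", "payload": {
  "deltas": [-20,-3,0,0,60,-35,-5.4,0,0,60,-35,-5.4,0,0,60,-35,-5.4,0,0,60,-35,-5.4,0,0,60,-35,-5.4,0,0,60,-35,-5.4,0,0,60,-35,-5.4,0,0,60,-35,-5.4,0,0,60,-35,-5.4,0,0,60]
}}

```text
t: 10.27
tool_pos: [0.5157, -0.1228, 0.1848]
orientation: [-2.221, -2.219, 0.001]
force: [0.0, -0.7, 1.0]
opening: 0.0598
gripper_force: 0.0
```

>>> {"api": "play_rows", "payload": {
  "deltas": [-35,-5.4,0,0,60,-35,-5.4,0,0,60,-35,-5.4,0,0,60,-35,-5.4,0,0,60,-35,-5.4,0,0,60,-35,-5.4,0,0,60,-32,-5,0,0,60,-15,-2,0,0,60,0,0,0,6.5,60,0,0,0,6.5,60]
}}

```text
t: 11.1
tool_pos: [0.4764, -0.3789, 0.1845]
orientation: [-2.464, -1.945, 0.0]
force: [-0.1, 0.6, -0.3]
opening: 0.0602
gripper_force: 0.0
```

>>> {"api": "play_rows", "payload": {
  "deltas": [0,0,0,6.5,60,0,0,0,6.5,60,0,0,0,6.6,60,0,0,0,6.6,60,0,0,0,6.8,60,0,0,0,0,60,0,0,0,0,60]
}}

```text
t: 11.68
tool_pos: [0.4772, -0.3777, 0.1852]
orientation: [-2.91, -1.181, 0.001]
force: [0.1, -0.1, 0.2]
opening: 0.06
gripper_force: 0.0
```

```bash
python3 go.py 0.4822 -0.3771 -46 0.062;  python3 - <<'E'
from h import *
a=cv2.resize(cam("side")["pixels"][120:340,230:350],None,fx=2.7,fy=2.7,interpolation=cv2.INTER_CUBIC); cv2.imwrite("pics/ret.png",a)
E
```

```text
t 11.68 tcp [ 0.4772 -0.3777  0.1852] yaw -45.82 tilt 0.09 F [ 0.1 -0.1  0.2] open 60.0 gf 0.0 q [-0.75  0.16  1.46  0.    1.52  0.05]
turn 0.2 shift now [  4.    3.3 123.2] shift after turn [  4.    3.2 123.2]
```

View pics/ret.png

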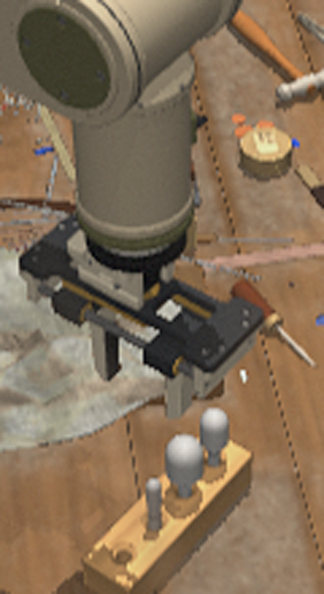

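The arm hides the stand, but the 14 mm punch at (153,490) is still upright. Grasping it.

>>> {"api": "play_rows", "payload": {
  "deltas": [4,3.2,15,0,45,0,0,25,0,45,0,0,25,0,45,0,0,25,0,45,0,0,18,0,45,0,0,10,0,45,0,0,5,0,45,0,0,0,0,45,0,0,0,0,5,0,0,0,0,5]
}}

```text
t: 12.57
tool_pos: [0.4834, -0.3788, 0.0651]
orientation: [2.911, 1.175, 0.002]
force: [0.1, -0.9, 0.8]
opening: 0.0361
gripper_force: 0.0
```

>>> {"api": "play_rows", "payload": {
  "deltas": [0,0,0,0,5,0,0,0,0,5,0,0,0,0,5,0,0,0,0,5,0,0,0,0,5,0,0,0,0,5]
}}

```text
t: 13.07
tool_pos: [0.4827, -0.3782, 0.0636]
orientation: [2.913, 1.175, 0.0]
force: [-0.0, -0.2, 2.3]
opening: 0.0079
gripper_force: 23.5
```

```bash
python3 go.py 0.568 0.258 0 0.19; python3 - <<'E'
from h import *
t=cam("top"); h=cv2.cvtColor(t["pixels"],cv2.COLOR_BGR2HSV)
print("top: expected head px",proj(t,[.568,.213,.092])); 
for y in range(186,202): print(y,''.join('#' if h[y,x,1]<60 else ('d' if h[y,x,2]<70 else '.') for x in range(180,260)))
E
```

```text
t 13.07 tcp [ 0.4827 -0.3782  0.0636] yaw -46.05 tilt 0.04 F [-0.  -0.2  2.3] open 7.9 gf 23.5 q [-0.75  0.25  1.58 -0.    1.31  0.06]
turn -46.1 shift now [ 502.9 -398.7 -126.6] shift after turn [ 636.1   85.4 -126.6]
top: expected head px [[210.09498735 189.78354907]]
186 ##.....###......................................................................
187 ##.....###..................####................................................
188 ##.....###.................######....................................######.....
189 ##.....###.................######....................................d#####.....
190 ##.....###.................#######...................................d#####.....
191 ##.....###..................######...................................d#####.....
192 ##.....###.......ddd........######...................................d#####.....
193 ##.....###......dd...........#####...........ddd............dd.......d#####.....
194 ##.....###......d..............####..........dd............d..d......d#####.....
195 #......##.......................##...................................d#####.....
196 #......##............................................................d#####.....
197 #......##............................................................d#####.....
198 #.....###............................................................d#####.....
199 #.....###.............................................................#####.....
200 #.....###.............................................................#####.....
201 ......###.............................................................####......
```

The first punch stands upright: head pixels are centred at (209.7,189.8) against an expected (210.1,189.8). Now I'll lift the 14 mm punch and check it in the hand.

>>> {"api": "play_rows", "payload": {
  "deltas": [0,0,0,0,5,0,0,-3,0,5,0,0,-6,0,5,0,0,-12,0,5,0,0,-20,0,5,0,0,-24,0,5,0,0,-24,0,5,0,0,-20,0,5,0,0,-12,0,5,0,0,0,0,5]
}}

```text
t: 13.95
tool_pos: [0.4841, -0.3794, 0.1889]
orientation: [2.908, 1.173, 0.004]
force: [0.9, -0.2, -0.8]
opening: 0.0081
gripper_force: 23.0
```

```bash
python3 go.py 0.568 0.258 0 0.19; python3 - <<'E'
from h import *
s=cam("side"); st=robot.read_state(); p=st["tool_pos"]
c=proj(s,[p-[0,0,.0515],p,p+[0,0,.019]]); print(c)
o=(c[1]-[25,30]).astype(int)
g=cv2.resize(s["pixels"][o[1]:o[1]+55,o[0]:o[0]+50],None,fx=10,fy=10,interpolation=cv2.INTER_CUBIC)
for u in c: cv2.circle(g,tuple(((u-o+.5)*10).astype(int)),4,(0,0,255),-1)
cv2.imwrite("pics/l14.png",g)
E
```

```text
t 13.95 tcp [ 0.4841 -0.3794  0.1889] yaw -46.05 tilt 0.37 F [ 0.9 -0.2 -0.8] open 8.1 gf 23.0 q [-0.75  0.16  1.45  0.    1.52  0.06]
turn -46.1 shift now [ 502.8 -400.6   -3.5] shift after turn [637.4  84.   -3.5]
[[286.83437414 288.29590906]
 [286.276922   274.02440409]
 [286.06289786 268.54510573]]
```

View pics/l14.png

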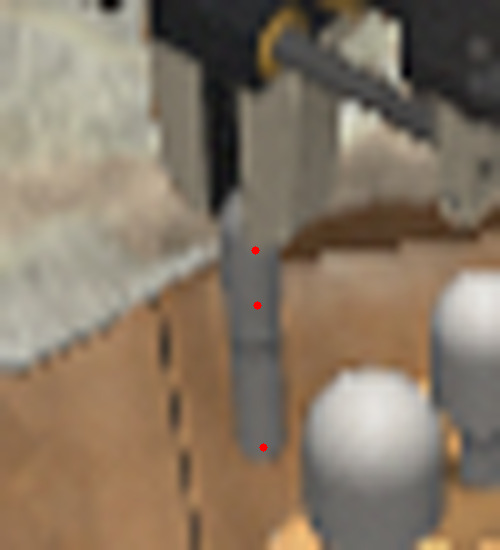

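Held well centred, with the foot at (260,447) against a predicted (263,447). Carrying it to the farthest hole.

>>> {"api": "play_rows", "payload": {
  "deltas": [0,0,0,-6.5,5,0,0,0,-6.5,5,0,0,0,-6.6,5,0,0,0,-6.6,5,0,0,0,-6.6,5,0,0,0,-6.6,5,0,0,0,-6.6,5,20,2.5,0,0,5,30,4,0,0,5,34,4.5,0,0,5]
}}

```text
t: 14.83
tool_pos: [0.4922, -0.2934, 0.1816]
orientation: [-2.222, -2.215, 0.001]
force: [0.8, 0.9, -1.3]
opening: 0.0082
gripper_force: 23.0
```

>>> {"api": "play_rows", "payload": {
  "deltas": [34,4.5,0,0,5,34,4.5,0,0,5,34,4.5,0,0,5,34,4.5,0,0,5,34,4.5,0,0,5,34,4.5,0,0,5,34,4.5,0,0,5,34,4.5,0,0,5,34,4.5,0,0,5,34,4.5,0,0,5]
}}

```text
t: 15.67
tool_pos: [0.5376, 0.0477, 0.1821]
orientation: [-2.221, -2.219, 0.003]
force: [1.0, -0.0, -1.9]
opening: 0.0077
gripper_force: 23.0
```

>>> {"api": "play_rows", "payload": {
  "deltas": [34,4.5,0,0,5,34,4.5,0,0,5,34,4.5,0,0,5,34,4.5,0,0,5,34,4.5,0,0,5,25,3.5,0,0,5,15,2,0,0,5,6,0,0,0,5,0,0,0,0,5,0,0,0,0,5]
}}

```text
t: 16.5
tool_pos: [0.5667, 0.2608, 0.1834]
orientation: [-2.223, -2.22, 0.003]
force: [-0.2, -0.2, -1.2]
opening: 0.0078
gripper_force: 23.0
```

```bash
python3 go.py 0.568 0.258 0 0.064
```

```text
t 16.50 tcp [0.5667 0.2608 0.1834] yaw -0.06 tilt 0.09 F [-0.2 -0.2 -1.2] open 7.8 gf 23.0 q [ 0.35  0.2   1.42 -0.    1.52  0.35]
turn -0.1 shift now [ -2.7   1.4 119.4] shift after turn [ -2.7   1.4 119.4]
```

>>> {"api": "play_rows", "payload": {
  "deltas": [-2.5,1.5,15,0,5,0,0,22,0,5,0,0,22,0,5,0,0,15,0,5,0,0,8,0,5,0,0,4,0,5,0,0,4,0,5,0,0,3,0,5,0,0,3,0,5,0,0,3,0,5]
}}

```text
t: 17.33
tool_pos: [0.5693, 0.2596, 0.0861]
orientation: [2.222, 2.22, 0.003]
force: [0.4, -0.2, -1.1]
opening: 0.0079
gripper_force: 23.0
```

>>> {"api": "play_rows", "payload": {
  "deltas": [0,0,3,0,5,0,0,3,0,5,0,0,3,0,5,0,0,3,0,5,0,0,3,0,5,0,0,2,0,5,0,0,1,0,5,0,0,0,0,5,0,0,0,0,5]
}}

```text
t: 18.08
tool_pos: [0.5685, 0.2594, 0.0672]
orientation: [-2.222, -2.22, 0.0]
force: [0.7, -0.8, -1.1]
opening: 0.0079
gripper_force: 23.0
```

>>> {"api": "play_rows", "payload": {
  "deltas": [0,0,1.5,0,5,0,0,1,0,5,0,0,1,0,5,0,0,0.5,0,5,0,0,0,0,5,0,0,0,0,5]
}}

```text
t: 18.58
tool_pos: [0.5689, 0.2596, 0.0637]
orientation: [2.222, 2.22, 0.001]
force: [-1.1, 0.1, 2.2]
opening: 0.0078
gripper_force: 23.6
```

Seated. Release and return for the 35 mm punch.

>>> {"api": "play_rows", "payload": {
  "deltas": [0,0,0,0,50,0,0,0,0,50,0,0,0,0,50,0,0,0,0,50,0,0,-15,0,50,0,0,-25,0,50,0,0,-30,0,50,0,0,-30,0,50,0,0,-20,0,50,0,0,0,0,50]
}}

```text
t: 19.42
tool_pos: [0.5714, 0.2605, 0.1897]
orientation: [2.22, 2.218, 0.013]
force: [0.8, -0.3, 0.4]
opening: 0.0496
gripper_force: 0.0
```

```bash
python3 go.py 0.5137 -0.3463 -46 0.062
```

```text
t 19.42 tcp [0.5714 0.2605 0.1897] yaw -0.05 tilt 0.51 F [ 0.8 -0.3  0.4] open 49.6 gf 0.0 q [0.35 0.19 1.41 0.   1.53 0.35]
turn 45.9 shift now [-607.3  -58.2  125.3] shift after turn [-464.1  396.   125.3]
```

>>> {"api": "play_rows", "payload": {
  "deltas": [-20,-2,0,0,75,-35,-3.2,0,0,75,-35,-3.2,0,0,75,-35,-3.2,0,0,75,-35,-3.2,0,0,75,-35,-3.2,0,0,75,-35,-3.2,0,0,75,-35,-3.2,0,0,75,-35,-3.2,0,0,75,-35,-3.2,0,0,75]
}}

```text
t: 20.25
tool_pos: [0.5365, -0.077, 0.1823]
orientation: [-2.222, -2.22, 0.001]
force: [0.8, 0.0, -0.4]
opening: 0.0747
gripper_force: 0.0
```

>>> {"api": "play_rows", "payload": {
  "deltas": [-35,-3.2,0,0,75,-35,-3.2,0,0,75,-35,-3.2,0,0,75,-35,-3.2,0,0,75,-35,-3.2,0,0,75,-35,-3.2,0,0,75,-35,-3.2,0,0,75,-20,-2,0,0,75,-7,0,0,6.5,75,0,0,0,6.5,75]
}}

```text
t: 21.08
tool_pos: [0.5116, -0.3496, 0.1816]
orientation: [-2.466, -1.944, 0.001]
force: [-0.2, -1.2, 0.1]
opening: 0.0747
gripper_force: 0.0
```

>>> {"api": "play_rows", "payload": {
  "deltas": [0,0,0,6.5,75,0,0,0,6.5,75,0,0,0,6.6,75,0,0,0,6.6,75,0,0,0,6.8,75,0,0,0,0,75,0,0,0,0,75]
}}

```text
t: 21.67
tool_pos: [0.5125, -0.3472, 0.1823]
orientation: [-2.91, -1.181, 0.001]
force: [-0.4, -0.9, -0.3]
opening: 0.0747
gripper_force: 0.0
```

```bash
python3 go.py 0.5137 -0.3463 -46 0.062;  python3 - <<'E'
from h import *
t=cam("top"); h=cv2.cvtColor(t["pixels"],cv2.COLOR_BGR2HSV)
print("top: expected head px",proj(t,[[.568,.213,.092],[.568,.258,.092]])); 
for y in range(184,199): print(y,''.join('#' if h[y,x,1]<60 else ('d' if h[y,x,2]<70 else '.') for x in range(180,260)))
E
```

```text
t 21.67 tcp [ 0.5125 -0.3472  0.1823] yaw -45.84 tilt 0.07 F [-0.4 -0.9 -0.3] open 74.7 gf 0.0 q [-0.68  0.18  1.44 -0.    1.52  0.12]
turn 0.2 shift now [  1.6   0.3 120.3] shift after turn [  1.6   0.3 120.3]
top: expected head px [[210.09498735 189.78354907]
 [195.32512082 189.36741859]]
184 ##..............................................................................
185 ##..............................................................................
186 ##.....###......................................................................
187 ##.....###.....#............####................................................
188 ##.....###...####..........######....................................######.....
189 ##.....###...#####.........######....................................d#####.....
190 ##.....###....#####........#######...................................d#####.....
191 ##.....###....#####.........######...................................d#####.....
192 ##.....###.....#####........######...................................d#####.....
193 ##.....###......####.........#####...........ddd............dd.......d#####.....
194 ##.....###.......###..........d####..........dd............d..d......d#####.....
195 #......###........#.............##.........................d.........d#####.....
196 #......##............................................................d#####.....
197 #......##............................................................d#####.....
198 #.....###............................................................d#####.....
```

Both placed punches are upright. Grasping the 35 mm punch with a firmer grip.

>>> {"api": "play_rows", "payload": {
  "deltas": [1.5,0.3,15,0,75,0,0,25,0,75,0,0,25,0,75,0,0,25,0,75,0,0,17,0,75,0,0,9,0,75,0,0,4,0,75,0,0,0,0,75,0,0,0,0,20,0,0,0,0,20],
  "newtons": 40
}}

```text
t: 22.55
tool_pos: [0.5151, -0.3475, 0.0651]
orientation: [2.911, 1.175, 0.002]
force: [0.1, -0.1, -0.7]
opening: 0.0658
gripper_force: 0.0
```

>>> {"api": "play_rows", "payload": {
  "deltas": [0,0,0,0,20,0,0,0,0,20,0,0,0,0,20,0,0,0,0,20,0,0,0,0,20,0,0,0,0,20]
}}

```text
t: 23.05
tool_pos: [0.5142, -0.3467, 0.0634]
orientation: [2.913, 1.176, 0.0]
force: [0.2, -0.6, 0.6]
opening: 0.0313
gripper_force: 39.3
```

>>> {"api": "play_rows", "payload": {
  "deltas": [0,0,0,0,20,0,0,-3,0,20,0,0,-6,0,20,0,0,-12,0,20,0,0,-20,0,20,0,0,-24,0,20,0,0,-24,0,20,0,0,-20,0,20,0,0,-14,0,20,0,0,0,0,20]
}}

```text
t: 23.88
tool_pos: [0.5159, -0.348, 0.1914]
orientation: [2.908, 1.173, 0.005]
force: [1.0, -0.2, -2.4]
opening: 0.0312
gripper_force: 39.0
```

```bash
python3 go.py 0.568 0.123 0 0.19; python3 - <<'E'
from h import *
s=cam("side"); st=robot.read_state(); p=st["tool_pos"]
c=proj(s,[p-[0,0,.0505],p,p+[0,0,.019]]); print(c)
o=(c[1]-[25,30]).astype(int)
g=cv2.resize(s["pixels"][o[1]:o[1]+55,o[0]:o[0]+50],None,fx=10,fy=10,interpolation=cv2.INTER_CUBIC)
for u in c: cv2.circle(g,tuple(((u-o+.5)*10).astype(int)),4,(0,0,255),-1)
cv2.imwrite("pics/l35.png",g)
E
```

```text
t 23.88 tcp [ 0.5159 -0.348   0.1914] yaw -46.05 tilt 0.4 F [ 1.  -0.2 -2.4] open 31.2 gf 39.0 q [-0.68  0.18  1.42  0.    1.53  0.13]
turn -46.1 shift now [ 3.644e+02 -3.030e+02 -3.000e-01] shift after turn [ 4.71e+02  5.21e+01 -3.00e-01]
[[298.28152188 275.36629181]
 [298.06886935 261.27696251]
 [297.98571712 255.76769761]]
```

View pics/l35.png

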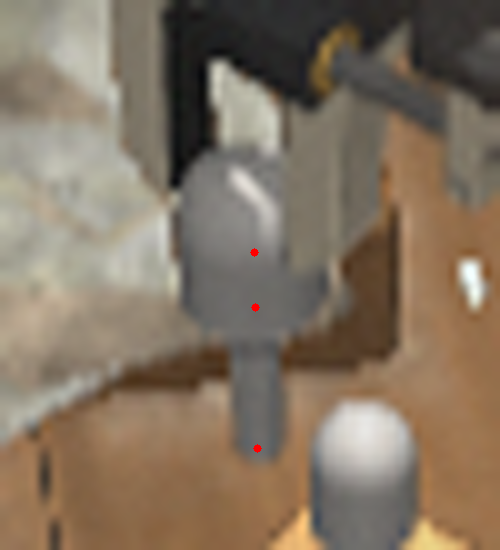

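The 35 mm punch is centred, with its foot at (257,450) right on the prediction. Carrying it to the hole by the brass block.

>>> {"api": "play_rows", "payload": {
  "deltas": [0,0,0,-6.5,20,0,0,0,-6.5,20,0,0,0,-6.6,20,0,0,0,-6.6,20,0,0,0,-6.6,20,0,0,0,-6.6,20,0,0,0,-6.7,20,20,2.3,0,0,20,30,3.5,0,0,20,34,3.9,0,0,20]
}}

```text
t: 24.77
tool_pos: [0.5223, -0.2623, 0.1836]
orientation: [-2.221, -2.217, 0.002]
force: [0.3, 0.7, -3.2]
opening: 0.0313
gripper_force: 39.0
```

>>> {"api": "play_rows", "payload": {
  "deltas": [34,3.9,0,0,20,34,3.9,0,0,20,34,3.9,0,0,20,34,3.9,0,0,20,34,3.9,0,0,20,34,3.9,0,0,20,34,3.9,0,0,20,34,3.9,0,0,20,34,3.9,0,0,20,34,3.9,0,0,20]
}}

```text
t: 25.6
tool_pos: [0.5611, 0.079, 0.184]
orientation: [-2.219, -2.221, 0.004]
force: [1.3, -0.5, -3.2]
opening: 0.0313
gripper_force: 39.0
```

>>> {"api": "play_rows", "payload": {
  "deltas": [25,3,0,0,20,15,2,0,0,20,7,0,0,0,20,0,0,0,0,20,0,0,0,0,20,0,0,0,0,20]
}}

```text
t: 26.1
tool_pos: [0.5671, 0.1231, 0.1856]
orientation: [-2.221, -2.221, 0.002]
force: [-1.0, -1.4, -1.8]
opening: 0.0313
gripper_force: 39.0
```

```bash
python3 go.py 0.568 0.123 0 0.064
```

```text
t 26.10 tcp [0.5671 0.1231 0.1856] yaw -0.01 tilt 0.07 F [-1.  -1.4 -1.8] open 31.3 gf 39.0 q [ 0.13  0.08  1.55 -0.    1.52  0.13]
turn -0.0 shift now [ -0.    1.1 121.6] shift after turn [ -0.    1.1 121.6]
```

>>> {"api": "play_rows", "payload": {
  "deltas": [0,1,15,0,20,0,0,22,0,20,0,0,22,0,20,0,0,16,0,20,0,0,9,0,20,0,0,4,0,20,0,0,4,0,20,0,0,3,0,20,0,0,3,0,20,0,0,3,0,20]
}}

```text
t: 26.93
tool_pos: [0.5692, 0.1244, 0.0861]
orientation: [2.22, 2.221, 0.002]
force: [-0.1, 0.3, -2.8]
opening: 0.0315
gripper_force: 39.0
```

>>> {"api": "play_rows", "payload": {
  "deltas": [0,0,3,0,20,0,0,3,0,20,0,0,3,0,20,0,0,3,0,20,0,0,3,0,20,0,0,2,0,20,0,0,0,0,20,0,0,0,0,20]
}}

```text
t: 27.6
tool_pos: [0.5682, 0.1244, 0.068]
orientation: [-2.22, -2.222, 0.0]
force: [-0.0, -0.6, -2.2]
opening: 0.0314
gripper_force: 39.0
```

>>> {"api": "play_rows", "payload": {
  "deltas": [0,0,1.5,0,20,0,0,1.5,0,20,0,0,1,0,20,0,0,0.5,0,20,0,0,0,0,20,0,0,0,0,20]
}}

```text
t: 28.1
tool_pos: [0.5684, 0.1244, 0.0638]
orientation: [-2.22, -2.222, -0.0]
force: [-0.0, -0.2, -2.2]
opening: 0.0313
gripper_force: 39.0
```

>>> {"api": "play_rows", "payload": {
  "deltas": [0,0,1,0,20,0,0,0.5,0,20,0,0,0,0,20,0,0,0,0,20]
}}

```text
t: 28.43
tool_pos: [0.569, 0.1245, 0.0633]
orientation: [2.22, 2.222, 0.002]
force: [-2.0, 0.0, 5.7]
opening: 0.0312
gripper_force: 39.7
```

Seated. Release and return for the 27 mm punch.

>>> {"api": "play_rows", "payload": {
  "deltas": [0,0,0,0,70,0,0,0,0,70,0,0,0,0,70,0,0,0,0,70,0,0,-15,0,70,0,0,-25,0,70,0,0,-30,0,70,0,0,-30,0,70,0,0,-20,0,70,0,0,0,0,70]
}}

```text
t: 29.27
tool_pos: [0.5714, 0.1248, 0.1883]
orientation: [2.217, 2.219, 0.011]
force: [0.6, -0.3, 0.7]
opening: 0.0697
gripper_force: 0.0
```

```bash
python3 go.py 0.5465 -0.3149 -46 0.062
```

```text
t 29.27 tcp [0.5714 0.1248 0.1883] yaw 0.05 tilt 0.5 F [ 0.6 -0.3  0.7] open 69.7 gf 0.0 q [0.13 0.08 1.54 0.   1.51 0.13]
turn 46.0 shift now [-439.8  -26.4  125.6] shift after turn [-324.2  298.3  125.6]
```

>>> {"api": "play_rows", "payload": {
  "deltas": [-20,-1,0,0,70,-35,-1.9,0,0,70,-35,-1.9,0,0,70,-35,-1.9,0,0,70,-35,-1.9,0,0,70,-35,-1.9,0,0,70,-35,-1.9,0,0,70,-35,-1.9,0,0,70,-35,-1.9,0,0,70,-35,-1.9,0,0,70]
}}

```text
t: 30.1
tool_pos: [0.5498, -0.2122, 0.1812]
orientation: [-2.22, -2.222, 0.001]
force: [1.6, 0.7, 0.3]
opening: 0.0702
gripper_force: 0.0
```

>>> {"api": "play_rows", "payload": {
  "deltas": [-35,-1.9,0,0,70,-35,-1.9,0,0,70,-25,-1,0,0,70,-10,0,0,0,70,0,0,0,6.5,70,0,0,0,6.5,70,0,0,0,6.5,70,0,0,0,6.6,70,0,0,0,6.6,70,0,0,0,6.6,70]
}}

```text
t: 30.93
tool_pos: [0.5458, -0.3147, 0.1812]
orientation: [-2.841, -1.338, 0.001]
force: [0.2, 0.7, 0.6]
opening: 0.0702
gripper_force: 0.0
```

>>> {"api": "play_rows", "payload": {
  "deltas": [0,0,0,6.7,70,0,0,0,0,70,0,0,0,0,70]
}}

```text
t: 31.18
tool_pos: [0.5458, -0.3149, 0.1815]
orientation: [-2.909, -1.184, 0.001]
force: [-0.1, 0.4, 0.9]
opening: 0.07
gripper_force: 0.0
```

```bash
python3 go.py 0.5465 -0.3149 -46 0.062;  python3 - <<'E'
from h import *
t=cam("top"); h=cv2.cvtColor(t["pixels"],cv2.COLOR_BGR2HSV)
print("top: expected head px",proj(t,[[.568,.123,.092],[.568,.213,.092],[.568,.258,.092]])); 
for y in range(180,200): print(y,''.join('#' if h[y,x,1]<60 else ('d' if h[y,x,2]<70 else '.') for x in range(180,260)))
E
```

```text
t 31.18 tcp [ 0.5458 -0.3149  0.1815] yaw -45.71 tilt 0.06 F [-0.1  0.4  0.9] open 70.0 gf 0.0 q [-0.6   0.21  1.4   0.    1.52  0.19]
turn 0.3 shift now [  0.6   0.6 119.5] shift after turn [  0.6   0.6 119.5]
top: expected head px [[239.60273882 190.61490899]
 [210.09498735 189.78354907]
 [195.32512082 189.36741859]]
180 ................................................................................
181 #...............................................................................
182 ##..............................................................................
183 ##..............................................................................
184 ##..............................................................................
185 ##......................................................######..................
186 ##.....###..............................................#######.................
187 ##.....###.....#............####.......................#########................
188 ##.....###...####..........######.....................##########.....######.....
189 ##.....###
[... 220 characters left out ...]
#####....d#####.....
192 ##.....###.....#####........######....................###########....d#####.....
193 ##.....###......####.........#####...........ddd......###########....d#####.....
194 ##.....###......####..........d####.........ddd........##########....d#####.....
195 #......##.........#.............##.....................#########.....d#####.....
196 #......##........................d.......................######......d#####.....
197 #......##.................................................###........d#####.....
198 #.....###............................................................d#####.....
199 #.....###............................................................d####......
```

Three placed and upright. Grasping the 27 mm punch.

>>> {"api": "play_rows", "payload": {
  "deltas": [0.5,0.5,15,0,65,0,0,25,0,65,0,0,25,0,65,0,0,25,0,65,0,0,16,0,65,0,0,8,0,65,0,0,4,0,65,0,0,0,0,65,0,0,0,0,15,0,0,0,0,15],
  "newtons": 35
}}

```text
t: 32.07
tool_pos: [0.5476, -0.3163, 0.0661]
orientation: [2.91, 1.178, 0.002]
force: [-0.9, -0.4, 0.6]
opening: 0.0555
gripper_force: 0.0
```

>>> {"api": "play_rows", "payload": {
  "deltas": [0,0,0,0,15,0,0,0,0,15,0,0,0,0,15,0,0,0,0,15,0,0,0,0,15,0,0,0,0,15]
}}

```text
t: 32.57
tool_pos: [0.5466, -0.3157, 0.0644]
orientation: [2.912, 1.178, 0.0]
force: [-0.0, -1.0, 0.8]
opening: 0.0228
gripper_force: 34.4
```

>>> {"api": "play_rows", "payload": {
  "deltas": [0,0,0,0,15,0,0,-3,0,15,0,0,-6,0,15,0,0,-12,0,15,0,0,-20,0,15,0,0,-24,0,15,0,0,-24,0,15,0,0,-20,0,15,0,0,-14,0,15,0,0,0,0,15]
}}

```text
t: 33.4
tool_pos: [0.5485, -0.317, 0.1926]
orientation: [2.907, 1.176, 0.006]
force: [1.1, 0.5, -0.4]
opening: 0.0225
gripper_force: 34.2
```

```bash
python3 go.py 0.568 0.168 0 0.19; python3 - <<'E'
from h import *
s=cam("side"); st=robot.read_state(); p=st["tool_pos"]
c=proj(s,[p-[0,0,.0505],p,p+[0,0,.019]]); print(c)
o=(c[1]-[25,30]).astype(int)
g=cv2.resize(s["pixels"][o[1]:o[1]+55,o[0]:o[0]+50],None,fx=10,fy=10,interpolation=cv2.INTER_CUBIC)
for u in c: cv2.circle(g,tuple(((u-o+.5)*10).astype(int)),4,(0,0,255),-1)
cv2.imwrite("pics/l27.png",g)
E
```

```text
t 33.40 tcp [ 0.5485 -0.317   0.1926] yaw -45.95 tilt 0.41 F [ 1.1  0.5 -0.4] open 22.5 gf 34.2 q [-0.6   0.21  1.39 -0.    1.53  0.2 ]
turn -45.9 shift now [ 351.2 -335.     0.7] shift after turn [485.   19.5   0.7]
[[309.63921334 263.53763408]
 [309.7453204  249.39768681]
 [309.78677963 243.87278297]]
```

View pics/l27.png

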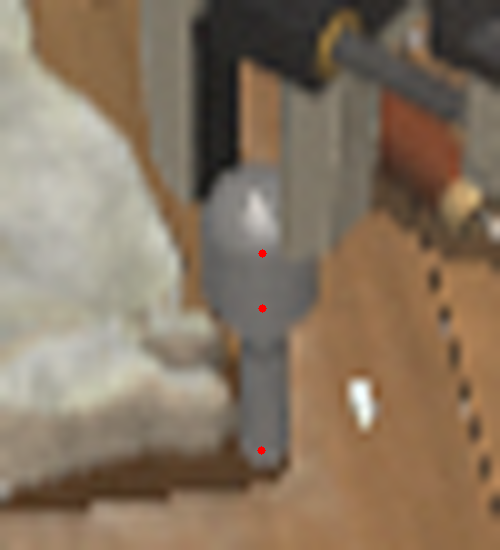

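Centred: the foot is at (263,458) and the axis is on the marks. Carrying it over.

>>> {"api": "play_rows", "payload": {
  "deltas": [0,0,0,-6.5,15,0,0,0,-6.5,15,0,0,0,-6.5,15,0,0,0,-6.6,15,0,0,0,-6.6,15,0,0,0,-6.6,15,0,0,0,-6.6,15,20,0.9,0,0,15,30,1.4,0,0,15,34,1.5,0,0,15]
}}

```text
t: 34.28
tool_pos: [0.549, -0.2314, 0.1846]
orientation: [-2.223, -2.216, 0.002]
force: [-0.2, 0.6, -1.3]
opening: 0.0223
gripper_force: 34.2
```

>>> {"api": "play_rows", "payload": {
  "deltas": [34,1.5,0,0,15,34,1.5,0,0,15,34,1.5,0,0,15,34,1.5,0,0,15,34,1.5,0,0,15,34,1.5,0,0,15,34,1.5,0,0,15,34,1.5,0,0,15,34,1.5,0,0,15,34,1.5,0,0,15]
}}

```text
t: 35.12
tool_pos: [0.5644, 0.1099, 0.1851]
orientation: [-2.221, -2.219, 0.004]
force: [1.0, 0.6, -1.6]
opening: 0.0225
gripper_force: 34.2
```

>>> {"api": "play_rows", "payload": {
  "deltas": [30,1.5,0,0,15,20,1,0,0,15,8,0,0,0,15,2,0,0,0,15,0,0,0,0,15,0,0,0,0,15]
}}

```text
t: 35.62
tool_pos: [0.568, 0.1671, 0.1864]
orientation: [-2.223, -2.219, 0.002]
force: [0.0, -0.4, -1.9]
opening: 0.0219
gripper_force: 34.2
```

```bash
python3 go.py 0.568 0.1685 0 0.064
```

```text
t 35.62 tcp [0.568  0.1671 0.1864] yaw -0.09 tilt 0.08 F [ 0.  -0.4 -1.9] open 21.9 gf 34.2 q [ 0.2   0.11  1.51 -0.    1.52  0.2 ]
turn -0.1 shift now [1.500e+00 1.000e-01 1.224e+02] shift after turn [1.500e+00 1.000e-01 1.224e+02]
```

>>> {"api": "play_rows", "payload": {
  "deltas": [1.5,0,15,0,15,0,0,22,0,15,0,0,22,0,15,0,0,16,0,15,0,0,9,0,15,0,0,4,0,15,0,0,4,0,15,0,0,3,0,15,0,0,3,0,15,0,0,3,0,15]
}}

```text
t: 36.45
tool_pos: [0.5691, 0.1699, 0.0871]
orientation: [2.222, 2.22, 0.002]
force: [0.1, 0.5, -0.5]
opening: 0.0223
gripper_force: 34.2
```

>>> {"api": "play_rows", "payload": {
  "deltas": [0,0,3,0,15,0,0,3,0,15,0,0,3,0,15,0,0,3,0,15,0,0,3,0,15,0,0,2,0,15,0,0,1,0,15,0,0,0,0,15,0,0,0,0,15]
}}

```text
t: 37.2
tool_pos: [0.5683, 0.1698, 0.0683]
orientation: [-2.222, -2.22, 0.0]
force: [0.2, -1.0, -1.6]
opening: 0.0218
gripper_force: 34.2
```

>>> {"api": "play_rows", "payload": {
  "deltas": [0,0,1.5,0,15,0,0,1,0,15,0,0,1,0,15,0,0,0.5,0,15,0,0,0,0,15,0,0,0,0,15]
}}

```text
t: 37.7
tool_pos: [0.5684, 0.1699, 0.0644]
orientation: [2.222, 2.22, 0.0]
force: [0.1, 0.5, -0.1]
opening: 0.022
gripper_force: 34.3
```

>>> {"api": "play_rows", "payload": {
  "deltas": [0,0,0.7,0,15,0,0,0,0,15,0,0,0,0,15]
}}

```text
t: 37.95
tool_pos: [0.5689, 0.17, 0.0643]
orientation: [2.222, 2.22, 0.002]
force: [-1.3, -0.1, 6.2]
opening: 0.0227
gripper_force: 34.8
```

Seated. Release, lift and move clear towards the rack.

>>> {"api": "play_rows", "payload": {
  "deltas": [0,0,0,0,60,0,0,0,0,60,0,0,0,0,60,0,0,0,0,60,0,0,-15,0,60,0,0,-25,0,60,0,0,-30,0,60,0,0,-30,0,60,0,0,-20,0,60,0,0,0,0,60]
}}

```text
t: 38.78
tool_pos: [0.5712, 0.1705, 0.1896]
orientation: [2.219, 2.217, 0.011]
force: [0.4, 0.9, 1.0]
opening: 0.0598
gripper_force: 0.0
```

>>> {"api": "play_rows", "payload": {
  "deltas": [-30,-1,0,0,60,-35,-2,0,0,60,-35,-2,0,0,60,-35,-2,0,0,60,-35,-2,0,0,60,-35,-2,0,0,60,-35,-2,0,0,60,-35,-2,0,0,60,-35,-2,0,0,60,-35,-2,0,0,60]
}}

```text
t: 39.62
tool_pos: [0.5481, -0.1766, 0.1824]
orientation: [-2.222, -2.22, 0.001]
force: [0.8, 0.1, 0.5]
opening: 0.0599
gripper_force: 0.0
```

>>> {"api": "play_rows", "payload": {
  "deltas": [-35,-2,0,0,60,-35,-2,0,0,60,-25,-2,0,0,60,-15,0,0,0,60,0,0,0,0,60,0,0,0,0,60,0,0,0,0,60]
}}

```text
t: 40.2
tool_pos: [0.543, -0.2838, 0.183]
orientation: [-2.221, -2.22, -0.001]
force: [0.2, -0.2, 0.6]
opening: 0.0597
gripper_force: 0.0
```

```bash
python3 - <<'E'
from h import *
t=cam("top");s=cam("side")
a=cv2.resize(t["pixels"][165:215,150:290],None,fx=5,fy=5,interpolation=cv2.INTER_CUBIC); b=cv2.resize(s["pixels"][120:230,230:350],None,fx=3,fy=3,interpolation=cv2.INTER_CUBIC)
for y in (.123,.168,.213,.258):
    u=(proj(t,[.568,y,.092])[0]-[150,165]+.5)*5; cv2.circle(a,tuple(u.astype(int)),2,(0,0,255),-1)
b=np.pad(b,((0,0),(0,700-b.shape[1]),(0,0))); cv2.imwrite("pics/final.png",np.vstack([a,b])); print(robot.read_state()["t"])
E
```

```text
40.3
```

View pics/final.png

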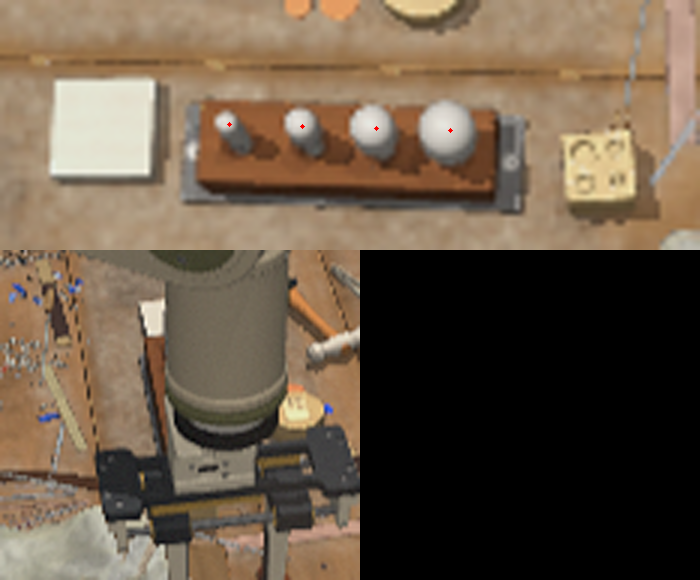

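The top view shows all four punches upright in order, largest next to the brass block, with heads at (228,125), (302,127), (375,129) and (447,131) on the predicted marks. Both blocks are unmoved, so I'm handing in.

```bash
python3 -c "
from plant import robot
print(robot.close_job())"
```

```text
the job is handed in; nothing more can be done
None
```

All four punches are in the dark stand, upright and fully home, with the largest nearest the brass block and the smallest farthest; neither block moved, and I handed the job in at about 40 s (no verdict came back).

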